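# Power up the plug-in lamp at the lab bench

## Task

Switch on the lamp that is plugged into the bench power unit: first press the wide main rocker fully on, then press fully on the narrow rocker opposite the socket the lamp stands in, and last press the round cap on top of the lamp fully down and let it come up again. Only press: leave the lamp sitting in its socket, keep the switches of the other two sockets off, and do not shift the specimen jars or the slide box.

Things in the scene. Friction and masses are not known exactly. Their poses are not given: they have to be found in the camera images.
- unit: grey bench power unit, a flat box 170 x 330 x 55 mm fixed to the bench. Origin: centre of its underside. z is up; its long side runs along its y axis. On its flat top (55 mm up) a row of three round sockets runs along the -x side and a row of four white rocker switches along the +x side: the wide main rocker at the +y end (no socket opposite it), then one narrow rocker opposite each socket, 82 mm from the socket's centre
- main_switch (a joint): main switch: the wide white rocker, 46 mm wide and 54 mm long, standing alone at the +y end of the unit. Joint value: 0 = off (the end away from the sockets stands raised), 0.4 rad = fully on (that end pressed right down); it needs 2 to 5 N pressed near the end of the raised half (more close to the pivot), has no spring and stays where it is left
- main_switch_on_end (a point): point on the top face of the wide main rocker, on its centre line, 21 mm from its pivot (6 mm from its end) towards the end away from the sockets (marked with a small moulded dot) - the place to press to switch on. It moves with the rocker: about 12 mm above the unit's flat top when off, about 4 mm above it when fully on
- switch1 (a joint): switch of socket 1: narrow white rocker 1, 26 mm wide and 54 mm long, opposite socket 1. Joint value: 0 = off (the end away from the sockets stands raised), 0.4 rad = fully on (that end pressed right down); it needs 2 to 5 N pressed near the end of the raised half (more close to the pivot), has no spring and stays where it is left
- switch1_on_end (a point): point on the top face of narrow rocker 1, on its centre line, 21 mm from its pivot (6 mm from its end) towards the end away from the sockets (marked with a small moulded dot) - the place to press to switch on. It moves with the rocker: about 12 mm above the unit's flat top when off, about 4 mm above it when fully on
- switch2 (a joint): switch of socket 2: narrow white rocker 2, 26 mm wide and 54 mm long, opposite socket 2. Joint value: 0 = off (the end away from the sockets stands raised), 0.4 rad = fully on (that end pressed right down); it needs 2 to 5 N pressed near the end of the raised half (more close to the pivot), has no spring and stays where it is left
- switch2_on_end (a point): point on the top face of narrow rocker 2, on its centre line, 21 mm from its pivot (6 mm from its end) towards the end away from the sockets (marked with a small moulded dot) - the place to press to switch on. It moves with the rocker: about 12 mm above the unit's flat top when off, about 4 mm above it when fully on
- switch3 (a joint): switch of socket 3: narrow white rocker 3, 26 mm wide and 54 mm long, opposite socket 3. Joint value: 0 = off (the end away from the sockets stands raised), 0.4 rad = fully on (that end pressed right down); it needs 2 to 5 N pressed near the end of the raised half (more close to the pivot), has no spring and stays where it is left
- switch3_on_end (a point): point on the top face of narrow rocker 3, on its centre line, 21 mm from its pivot (6 mm from its end) towards the end away from the sockets (marked with a small moulded dot) - the place to press to switch on. It moves with the rocker: about 12 mm above the unit's flat top when off, about 4 mm above it when fully on
- socket1 (a point): the round socket mouth number 1 on the power unit: point at the centre of the socket's mouth, level with the unit's flat top (a round recess 44 mm across, 8 mm deep). Sockets are numbered 1, 2, 3 from the main switch outwards, 75 mm apart
- socket2 (a point): the round socket mouth number 2 on the power unit: point at the centre of the socket's mouth, level with the unit's flat top (a round recess 44 mm across, 8 mm deep). Sockets are numbered 1, 2, 3 from the main switch outwards, 75 mm apart
- socket3 (a point): the round socket mouth number 3 on the power unit: point at the centre of the socket's mouth, level with the unit's flat top (a round recess 44 mm across, 8 mm deep). Sockets are numbered 1, 2, 3 from the main switch outwards, 75 mm apart
- lamp: white round plug-in lamp, 54 mm across and 54 mm tall, standing loose in one of the three sockets (any of them); the other two sockets carry flat grey blank covers about 5 mm proud. Origin: centre of its underside, 8 mm below the unit's flat top; z up. Its top is about 46 mm above the unit's top
- lamp_cap (a joint): the lamp's round push cap, 36 mm across, on top of the lamp: a spring button. 0 = up, 0.006 m = fully down; starts to move at 1.5 N, fully down at about 5 N, comes back up when let go
- lamp_cap_top (a point): centre of the upper face of the lamp's push cap; moves down with it
- jar_tall: specimen jar, a closed clear cylinder 56 mm across, 144 mm tall with a white 64 mm lid, standing loose to the left of the unit (+y side of the bench). Origin: centre of its underside
- jar_short: specimen jar, a closed clear cylinder 62 mm across, 119 mm tall with a white 70 mm lid, standing loose to the right of the unit (-y side of the bench; farther right, 0.5 m or more from the robot's centre line, stands a fixed microscope 340 mm tall). Origin: centre of its underside
- slide_box: open wooden box of microscope slides, 110 x 180 x 30 mm, loose, beyond the unit. Origin: centre of its underside

How it is judged:
By the outcome, as a careful person would: the job done as asked, in the order asked, and still so for the second after the job is handed in, with the robot touching nothing.
It also fails if it takes over 38 s, if anything falls off the work surface, if the arm or the gripper's body presses on something with over 40 N, if the wrist force passes 120 N, or if a joint passes its speed limit or range.

## Robot

A 6-joint arm with a two-finger parallel gripper is mounted at the origin on the work surface. World frame = base frame: x ahead of the robot, y to its left, z up, the work surface at z = 0. Lengths are in m, angles in rad, forces in N, time in s.
With the tool pointing down it reaches from about 0.25 to 0.725 m from the base axis. Payload 4 kg.
Tool frame: the origin (TCP) lies on the centre line of the jaws, within the pads' length; the fingertips stand 25 mm ahead of it and the grasp point (between the pads) lies 6 mm ahead of it; z points along the fingers, y is the line along which they close (so a half turn about z gives the same grasp; the last joint's range is limited). The gripper opens to 85 mm and grips with 20 to 120 N. Pads are 22 mm wide; open, the fingers measure 114 mm over their backs; the gripper's body (76 mm by 85 mm) begins 54 mm behind the grasp point. The pads swing forward as they close: fully open they stand 13 mm farther back than shut.
Start: joints at [0, 0.241, 0.005, 1.335, 0, 1.571], TCP at [0.5, -0, 0.256] pointing down, gripper open.
Joint ranges: [-2.72, 2.72], [-1.05, 1.87], [-1.09, 1.28], [-1.99, 2.15], [-1.42, 1.44], [-3.14, 3.14]. Speed limits (rad/s): [2.79, 2.79, 3.14, 3.14, 3.14, 3.14].

## Interface

Orientations are given as a rotation vector (axis times angle).
In Python, from workcell import bot, optics gives the robot as it stands. The module is installed in compiled form; this text tells all that it offers.
- The arm moves only by the tool send_rows, never from a script. Its argument "steps" is a list of rows, each a list of 3 entries, a list of its own where there are three numbers: the shift along the tool's x, y, z in mm, then the turn about the tool's z in rad, then the opening, from 0 (shut) to 1 (fully open). A call has 1 to 20 rows; each row is the pose to reach, as a shift and turn from the pose commanded when the call began, along the tool's axes at that moment; what a row does not reach only later rows make up. A row lasts 1/8 s, in which the tool goes at most 62.5 mm and 10.7 degrees, less where a joint would pass 70% of its speed; a pose out of reach is approached as far as the arm can. A call with a gripper value outside its range is refused whole. The fingers move at their own pace and stop on an object; the grip force is fixed at half the most. Time passes only in rows, so rows that repeat a pose let the fingers close. It gives the time, the measured TCP pose, the force, the opening and the grip force at its end, in the units of the state.
- bot.get_obs(): the state, without advancing time (a new reading comes with each control period).
- optics.camera(name): name is "scene" or "side" or "wrist"; returns the picture (400x640x3 uint8, blue, green, red); there is no depth.
- optics.camera_params(name): a dict with "K" (3x3 intrinsics, pixels), "xyz" and "orientation" of the camera in the world. Camera axes: x right, y up, looking along -z (the intrinsics and any distortion apply to the point x, -y, -z); pixel columns grow to the right and rows downward; lengths in m; the calibration is good to about 2 mm. A picture is of the moment at which its call begins: read the wrist's pose just before it. camera_params takes no time and is no camera call; for the wrist camera it gives the pose at the moment of the call.
- bot.close_job(): hands the job in; it is judged then, once.
The state is a dict: "t": time; "joints": joint angles; "qd": joint speeds; "joint_torque": joint torques, N m; "ee_pos": TCP position; "orientation": TCP orientation; "ft_force": force on the tool from outside, world axes, zero at the start; "ft_torque": the same for the moment, N m; "grip_width": finger opening in m; "gripper_force": force on a finger pad.
Only numpy, scipy, OpenCV 4.12 (cv2) and the standard library are available. Lean on these libraries where they do the work, as an engineer would, in place of code of your own. Each camera call takes 0.05 s, during which the arm holds its last target. There are 200 camera calls.

## Working session

There is one attempt and no reset: what is moved stays moved. The work goes in short steps, Python scripts to look and compute and a tool call to move; the robot and the scene stay as the last step left them, time stands still between calls to the robot, and variables do not carry over. Pictures are saved under pics/ and viewed, at most 10 in all, crops included, and the job is handed in when it is done.

Besides the shell and the picture viewer there is one more tool, called after "Request:" as a command line: name --argument value ..., lists and objects as JSON in quotes. send_rows: Moves the arm, as the interface text tells. Its arguments: {"type":"object","properties":{"steps":{"type":"array","items":{"type":"array"}}},"required":["steps"]}

```bash
mkdir -p pics; cat > h.py <<'E'
from workcell import bot, optics
import numpy as np, cv2
from scipy.spatial.transform import Rotation as R
def rot(o):
    o=np.array(o,float)
    return o if o.shape==(3,3) else (R.from_rotvec(o) if o.size==3 else R.from_quat(o)).as_matrix()
def ray(p,uv):
    d=p.get("dist",p.get("distortion"))
    d=None if d is None else np.array(d,float)
    n=cv2.undistortPoints(np.array([[uv]],float),np.array(p["K"]),d)[0,0]
    return np.array(p["xyz"]),rot(p["orientation"])@np.array([n[0],-n[1],-1])
def atz(p,uv,z):
    c,d=ray(p,uv); return c+d*(z-c[2])/d[2]
def proj(p,X):
    q=rot(p["orientation"]).T@(np.array(X)-p["xyz"]); u=np.array(p["K"])@[q[0],-q[1],-q[2]]
    return u[:2]/u[2]
E
python3 - <<'E'
from h import *
for n in ["scene","wrist","side"]:
    print(n,optics.camera_params(n)); cv2.imwrite(f"pics/{n}.png",optics.camera(n))
o=bot.get_obs(); print(o["t"],o["ee_pos"],o["orientation"],o["ft_force"])
E
```

```text
scene {'K': array([[448.51717918,   0.        , 318.90490498],
       [  0.        , 448.51717918, 197.43123356],
       [  0.        ,   0.        ,   1.        ]]), 'xyz': array([ 1.07031276, -0.53465998,  1.08402337]), 'orientation': array([0.59926012, 0.21499661, 0.70743192])}
wrist {'K': array([[293.14663828,   0.        , 317.41945237],
       [  0.        , 293.14663828, 198.90286902],
       [  0.        ,   0.        ,   1.        ]]), 'xyz': array([0.49935059, 0.07559071, 0.37344049]), 'orientation': array([-0.30343559,  0.00325758,  0.00084063])}
side {'K': array([[487.71675407,   0.        , 317.61480059],
       [  0.        , 487.71675407, 202.75590641],
       [  0.        ,   0.        ,   1.        ]]), 'xyz': array([-0.04385327,  0.880139  ,  0.73961663]), 'orientation': array([ 0.41499747, -1.25551827, -2.2058104 ])}
0.15 [ 4.99572085e-01 -1.48614501e-06  2.55603264e-01] [-2.22062605e+00 -2.22064969e+00  1.80460117e-03] [-0.01323622 -0.05361631  0.43434558]
```

View pics/scene.png

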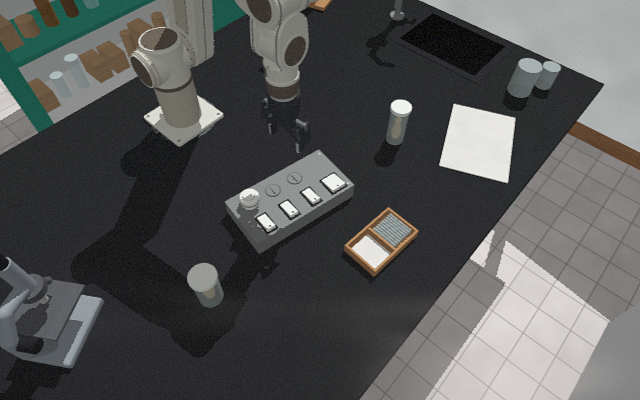

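View pics/wrist.png

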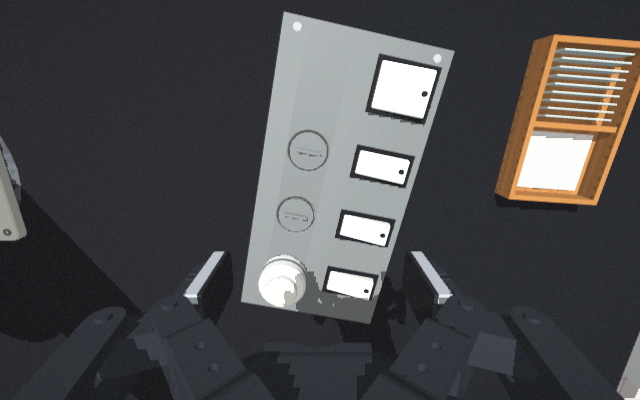

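The wrist view shows the lamp in socket 3 (cap near 283,275). The dots are at main (425,94), switch 1 (402,172), switch 2 (389,233) and switch 3 (367,291). The scene view agrees, and both jars stand well clear of the unit.

```bash
cat > u.py <<'E'
from h import *
from scipy.optimize import least_squares
E
python3 - <<'E'
from h import *
from scipy.optimize import least_squares
p=optics.camera_params("wrist"); s=optics.camera_params("scene")
D=[atz(p,uv,.067) for uv in [(425,94),(402,172),(389,233),(367,291)]]
print("dots",np.round(D,4), [np.linalg.norm(D[i+1]-D[i]) for i in range(3)])
C=[atz(p,uv,.055) for uv in [(284,12),(454,51),(371,323),(242,302)]]
print("corners",np.round(C,4),[np.linalg.norm(C[i]-C[i-1]) for i in range(4)])
L=np.array([[-.085,.165],[.085,.165],[.085,-.165],[-.085,-.165]])
f=lambda q:(R.from_euler('z',q[2]).as_matrix()[:2,:2]@L.T).T+q[:2]-np.array(C)[:,:2]
r=least_squares(lambda q:f(q).ravel(),[.5,.1,0]); print("unit",r.x,np.round(f(r.x),4))
M=R.from_euler('z',r.x[2]).as_matrix()[:2,:2]
print("dots in unit",np.round((np.array(D)[:,:2]-r.x[:2])@M,4))
for X in D: print("scene px",proj(s,X))
print("cap wrist",atz(p,(285,272),.101),"cap scene",atz(s,(250,194),.101))
print("jars",atz(s,(401,105),.144),atz(s,(203,275),.119))
a=cv2.imread("pics/wrist.png")[230:330,230:400]; b=cv2.imread("pics/scene.png")[150:250,220:360]
cv2.imwrite("pics/c1.png",np.hstack([cv2.resize(a,(425,250),interpolation=2),cv2.resize(b,(350,250),interpolation=2)]))
E
```

```text
dots [[ 0.6045  0.088   0.067 ]
 [ 0.5886  0.0097  0.067 ]
 [ 0.5799 -0.0609  0.067 ]
 [ 0.5589 -0.1376  0.067 ]] [np.float64(0.07983783399278949), np.float64(0.07116010896517941), np.float64(0.07951518933065006)]
corners [[ 0.4667  0.1618  0.055 ]
 [ 0.6327  0.1282  0.055 ]
 [ 0.5689 -0.1947  0.055 ]
 [ 0.402  -0.1627  0.055 ]] [np.float64(0.3308719524011282), np.float64(0.16928065561729108), np.float64(0.32919492212957996), np.float64(0.16997612953514)]
unit [ 0.51757171 -0.01684226 -0.19566133] [[-0.0005 -0.0003]
 [ 0.0004  0.0002]
 [-0.     -0.0005]
 [ 0.0001  0.0005]]
dots in unit [[ 0.0649  0.1197]
 [ 0.0645  0.0399]
 [ 0.0698 -0.0311]
 [ 0.064  -0.1104]]
scene px [337.69517096 184.94104474]
scene px [315.20323538 198.442287  ]
scene px [295.5062623  212.32915655]
scene px [269.97582305 225.63150982]
cap wrist [ 0.46441595 -0.09080944  0.101     ] cap scene [ 0.46407145 -0.11607134  0.101     ]
jars [0.5848197  0.40313297 0.144     ] [ 0.56582048 -0.3594075   0.119     ]
```

View pics/c1.png

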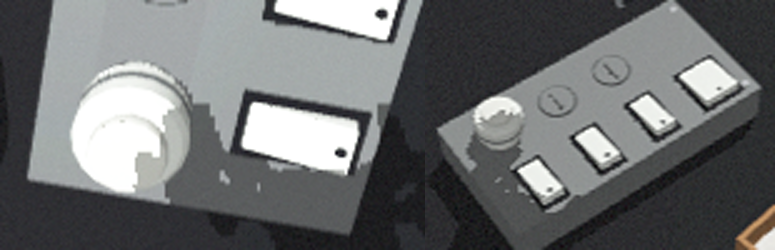

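Unit pose fits to under 1 mm: (0.5176, -0.0168), yaw -0.196. The lamp is in socket 3, so rocker 3 is the one to press. Next I move above the main rocker with the fingers shut.

Request:
send_rows --steps '[[[30,40,20],0.1,0],[[60,80,50],0.2,0],[[86,111,90],0.2,0],[[86,111,130],0.2,0],[[86,111,135],0.2,0],[[86,111,135],0.2,0],[[86,111,135],0.2,0],[[86,111,135],0.2,0]]'

```text
t: 1.15
ee_pos: [0.612, 0.0858, 0.1236]
orientation: [2.431, 1.987, 0.005]
ft_force: [0.9, 0.2, -0.2]
grip_width: -0.0001
gripper_force: 0.0
```

```bash
python3 - <<'E'
from h import *
a=optics.camera("wrist"); b=optics.camera("scene")[130:250,220:380]
cv2.imwrite("pics/w2.png",np.vstack([a[:400,:],cv2.resize(b,(267,200))[:, :].repeat(1,0) if 0 else cv2.copyMakeBorder(cv2.resize(b,(266,200),interpolation=2),0,0,0,374,0)]))
p=optics.camera_params("wrist"); print(proj(p,[.6045,.0872,.067]))
o=bot.get_obs(); print(o["t"],o["ee_pos"],o["ft_force"],o["grip_width"])
E
```

```text
[306.54291115 230.39513745]
1.25 [0.61159156 0.08586967 0.12279363] [-0.44083165  0.56806679  0.19902068] -5.732563998094025e-05
```

View pics/w2.png

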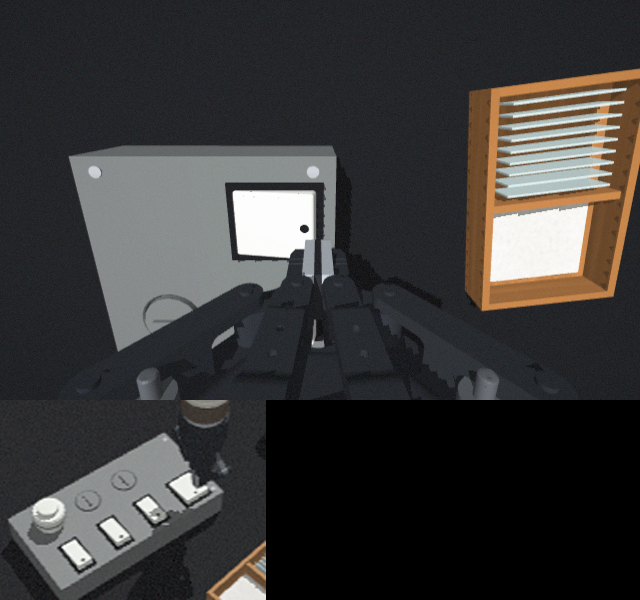

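Aligned: the dot appears at (305,229), against a predicted (306.5,230), and the shut tips are just outboard of it. Now pressing in stages.

Request:
send_rows --steps '[[[0,0,12],0,0],[[0,0,20],0,0],[[0,0,24],0,0],[[0,0,24],0,0]]'

```text
t: 1.75
ee_pos: [0.6105, 0.086, 0.0964]
orientation: [-2.431, -1.988, 0.002]
ft_force: [-0.4, -0.2, -0.5]
grip_width: 0.0001
gripper_force: 0.0
```

Request:
send_rows --steps '[[[0,0,3],0,0],[[0,0,6],0,0],[[0,0,9],0,0],[[0,0,12],0,0],[[0,0,12],0,0]]'

```text
t: 2.38
ee_pos: [0.6114, 0.086, 0.0854]
orientation: [2.432, 1.988, 0.001]
ft_force: [1.8, -0.1, 0.9]
grip_width: 0.0002
gripper_force: 1.1
```

Request:
send_rows --steps '[[[0,0,1],0,0],[[0,0,2],0,0],[[0,0,3],0,0],[[0,0,3],0,0]]'

```text
t: 2.88
ee_pos: [0.6116, 0.086, 0.0837]
orientation: [2.431, 1.988, 0.002]
ft_force: [1.5, -0.6, 6.8]
grip_width: -0.0002
gripper_force: 3.9
```

```bash
python3 - <<'E'
from h import *
a=optics.camera("wrist")[160:290,200:360]; b=optics.camera("side"); s=optics.camera_params("side")
u,v=proj(s,[.6045,.0872,.06]).astype(int); print(u,v)
cv2.imwrite("pics/w3.png",np.hstack([cv2.resize(a,(400,325),interpolation=2),cv2.resize(b[max(v-65,0):v+65,u-80:u+80],(400,325),interpolation=2)]))
o=bot.get_obs(); print(o["t"],o["ee_pos"],o["ft_force"])
E
```

```text
302 225
2.975 [0.61159535 0.08600292 0.08364716] [ 1.83125428 -0.73668001  6.80028127]
```

View pics/w3.png

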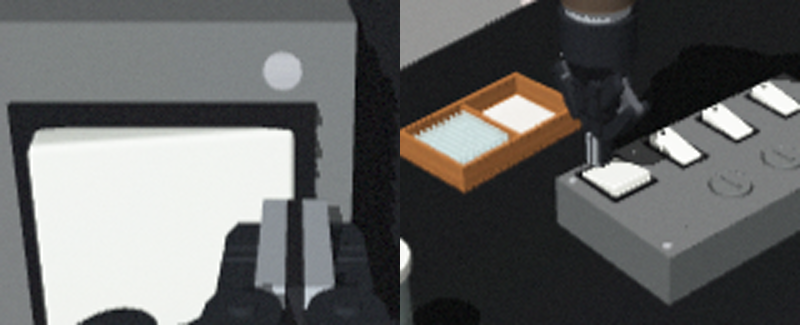

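The rocker has tilted to on: its socket-side end is now raised. The force is rising, so I'll push a little further to be sure it reached the stop, then lift.

Request:
send_rows --steps '[[[0,0,1.5],0,0],[[0,0,3],0,0],[[0,0,3],0,0]]'

```text
t: 3.35
ee_pos: [0.6117, 0.086, 0.0833]
orientation: [2.431, 1.987, 0.005]
ft_force: [-3.9, -2.0, 19.9]
grip_width: 0.0001
gripper_force: 9.5
```

Request:
send_rows --steps '[[[0,0,-20],0,0],[[0,0,-40],0,0],[[-40,0,-45],0,0],[[-90,0,-45],0,0],[[-140,0,-45],0,0],[[-190,0,-45],0,0],[[-220,0,-45],0,0],[[-229,0,-42],0,0],[[-229,0,-35],0,0],[[-229,0,-30],0,0],[[-229,0,-30],0,0]]'

```text
t: 4.72
ee_pos: [0.5651, -0.137, 0.1083]
orientation: [-2.429, -1.99, 0.002]
ft_force: [-0.6, 0.2, 0.4]
grip_width: 0.0001
gripper_force: 0.0
```

```bash
python3 - <<'E'
from h import *
a=optics.camera("wrist")[160:300,200:400]; b=optics.camera("scene")
cv2.imwrite("pics/w4.png",np.hstack([cv2.resize(a,(400,280),interpolation=2),cv2.resize(b[140:260,220:380],(374,280),interpolation=2)]))
print(proj(optics.camera_params("wrist"),[.5599,-.1374,.067]))
o=bot.get_obs(); print(o["t"],o["ee_pos"],o["ft_force"])
E
```

```text
[308.59914009 241.02054242]
4.825 [ 0.5656445  -0.13744084  0.10913887] [0.38005555 0.41486822 0.64442697]
```

View pics/w4.png

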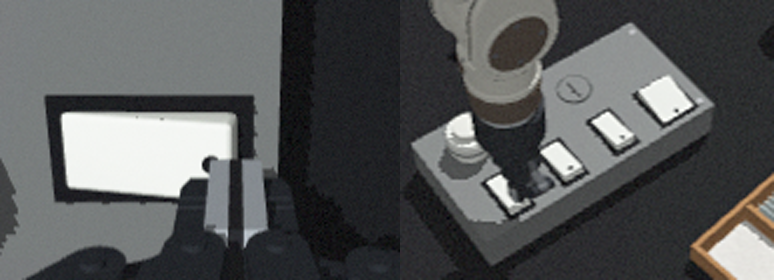

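Main is on. The rocker 3 dot is at about (305,241), against a predicted (308.6,241), and the tip is just outboard of it on the same rocker. Pressing.

Request:
send_rows --steps '[[[0,0,10],0,0],[[0,0,14],0,0],[[0,0,18],0,0],[[0,0,22],0,0],[[0,0,25],0,0],[[0,0,27],0,0],[[0,0,28.5],0,0],[[0,0,30],0,0],[[0,0,30],0,0]]'

```text
t: 5.95
ee_pos: [0.5668, -0.1388, 0.0831]
orientation: [2.429, 1.986, 0.004]
ft_force: [-2.3, 0.8, 20.2]
grip_width: 0.0
gripper_force: 9.2
```

Same depth and force as the main rocker, so it's fully on. Lift and move over the lamp.

Request:
send_rows --steps '[[[0,0,-25],0,0],[[0,0,-55],0,0],[[0,0,-75],0,0],[[0,-35,-75],0,0],[[0,-75,-75],0,0],[[0,-105,-75],0,0],[[0,-110,-70],0,0],[[0,-110,-65],0,0],[[0,-110,-65],0,0]]'

```text
t: 7.08
ee_pos: [0.4582, -0.1167, 0.1436]
orientation: [-2.432, -1.988, 0.001]
ft_force: [0.1, 0.4, 0.5]
grip_width: 0.0002
gripper_force: 0.0
```

```bash
python3 - <<'E'
from h import *
a=optics.camera("wrist")[180:320,220:420]; b=optics.camera("scene"); c=optics.camera("side")
u,v=proj(optics.camera_params("side"),[.459,-.117,.101]).astype(int)
cv2.imwrite("pics/w5.png",np.vstack([np.hstack([cv2.resize(x,(400,280),interpolation=2) for x in (a,b[140:252,220:380])]),np.hstack([cv2.resize(c[v-70:v+70,u-100:u+100],(400,280),interpolation=2),np.zeros((280,400,3),np.uint8)])]))
print(proj(optics.camera_params("wrist"),[.4589,-.1173,.101]))
o=bot.get_obs(); print(o["t"],o["ee_pos"],o["ft_force"])
E
```

```text
[318.96473309 239.33289204]
7.225 [ 0.45842938 -0.11675086  0.14411344] [ 0.14780099  0.07731782 -0.04496126]
```

View pics/w5.png

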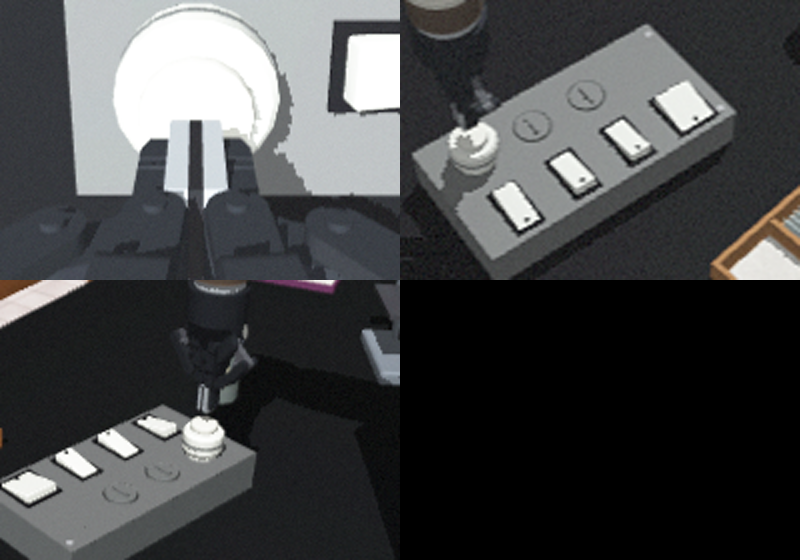

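Both rockers show on, 1 and 2 are still off, and the tips are centred over the cap (predicted centre 319,239; seen about 318,237). Pressing the cap.

Request:
send_rows --steps '[[[0,0,8],0,0],[[0,0,14],0,0],[[0,0,17],0,0],[[0,0,19],0,0],[[0,0,21],0,0],[[0,0,23],0,0],[[0,0,25],0,0],[[0,0,25],0,0]]'

```text
t: 8.22
ee_pos: [0.4576, -0.1166, 0.12]
orientation: [2.432, 1.988, 0.0]
ft_force: [-3.4, 1.1, 8.0]
grip_width: 0.0002
gripper_force: 4.1
```

Request:
send_rows --steps '[[[0,0,1],0,0],[[0,0,1.5],0,0],[[0,0,1.5],0,0]]'

```text
t: 8.6
ee_pos: [0.4579, -0.1166, 0.1199]
orientation: [2.431, 1.988, 0.002]
ft_force: [-6.7, 0.9, 17.2]
grip_width: 0.0002
gripper_force: 8.6
```

Request:
send_rows --steps '[[[0,0,-4],0,0],[[0,0,-10],0,0],[[0,0,-25],0,0],[[0,0,-55],0,0],[[0,0,-100],0,0],[[0,0,-130],0,0],[[0,0,-130],0,0],[[0,0,-130],0,0]]'

```text
t: 9.6
ee_pos: [0.4575, -0.1165, 0.2469]
orientation: [-2.431, -1.988, 0.001]
ft_force: [-0.7, 0.2, -0.6]
grip_width: 0.0001
gripper_force: 0.0
```

```bash
python3 - <<'E'
from h import *
a=optics.camera("wrist"); b=optics.camera("scene")[100:310,180:430]
cv2.imwrite("pics/w6.png",np.hstack([cv2.resize(a,(440,275)),cv2.resize(b,(327,275),interpolation=2)]))
o=bot.get_obs(); print(o["t"],o["ee_pos"],o["ft_force"])
E
```

```text
9.7 [ 0.45694711 -0.11639314  0.2462649 ] [-0.44637488  0.2447137  -0.00890394]
```

View pics/w6.png

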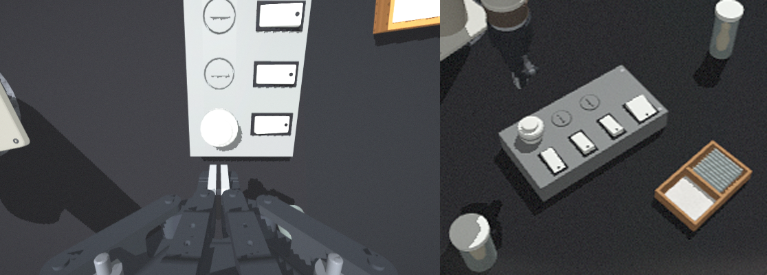

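The cap bottomed out at 17 N with no further travel and came back up when released. The lamp is still seated, the main rocker and rocker 3 are on, and the jars and slide box haven't moved. Handing in.

```bash
python3 -c "
from workcell import bot
print(bot.close_job())"
```

```text
the job is handed in; nothing more can be done
None
```

Job handed in at about 9.7 s: the main rocker and rocker 3 were pressed to their stops, then the lamp cap was pressed fully down and released; the last pictures show the lamp seated, rockers 1 and 2 off, and the jars and slide box in place.

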